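# Set a heat sink to a gap gauge by its drag

## Task

Take the thinner of the two gap gauges out of its wooden stand (leave the thicker one there), lower it upright into the middle of the gap between the two heat sinks on the power board until it rests on the board, and let it go. Gently push the sliding heat sink up until it just nips the gauge against the pad. Then draw the gauge up by about 15 mm against its drag and let go: with the right fit it stays hanging upright there, held by the drag alone (if it drops, push the sink up a little more firmly and try again).

Things in the scene. Friction and masses are not known exactly. Their poses are not given: they have to be found in the camera images.
- gap_floor (a point): Point on top of the fixed green power board, 16 mm above the bench; z up, gap measured along its y. The fixed finned sink (60 mm along x, 45 mm high) fills y -55 to -4 mm, centred on x 0. On its gap side a rubber-backed white pad (50 mm along x, 40 mm high) has its face at an unknown y of 0 to +10 mm, never reported; the gauge is nipped against it; it gives 1 mm per 15 N.
- board: The same board with its dark steel carrier, 150 mm along x, y from -100 to +170 mm; origin on the bench, 16 mm straight below gap_floor, same axes.
- slide_sink: Sliding finned sink, 60 mm along x, 45 mm high. Origin: bottom middle of its gap-side face; it fills y 0 to +55 mm; axes parallel to gap_floor's. Slides along y only: push its outer face (y +55 mm) towards -y to close the gap. Starts 20 to 25 mm from y = 0 of gap_floor. About 5 N slides it; it stays where left. Right push in all 8 to 13 N; over 12 N on the gauge is too hard.
- thin_gauge_grip (a point): Centre of the thinner gauge's round upright black handle, 26 mm across, 34 mm high; best gripped with the fingers on its two x sides. Steel blade below: 28 mm along x, 5 mm thick along y; its flat foot is 75 mm below this point, the handle begins 58 mm above the foot. z up. 0.05 to 0.1 kg. Starts upright in one slot of a wooden stand 60 x 100 mm, 40 mm high, slots 50 mm apart, 30 mm deep.
- thin_gauge: The thinner gauge; origin at the middle of the blade's foot (10 mm above the bench while in the stand), axes as for its grip point.
- thick_gauge: The other gauge in the stand, the same but with a blade 8 mm thick; origin at the middle of its foot. Either gauge may be in either slot.
Things that resemble listed ones, but are neither listed nor needed, are in the scene too. Leave any blue or turquoise look-alike of the thin_gauge alone.

How it is judged:
On the way, in this order (a step that is already met when the one before it is completed fails the run):
1. the thinner gauge stands in the gap, foot on the board (z of thin_gauge in the frame of gap_floor between -0.003 and 0.003 m and x of thin_gauge in the frame of gap_floor between -0.015 and 0.015 m and y of thin_gauge in the frame of gap_floor above 0 m and y of thin_gauge in the frame of slide_sink below 0 m and angle between thin_gauge's own z axis and vertical below 0.6 rad), for 0.2 s.
2. the sliding sink nips the gauge between itself and the pad while the gauge stands on the board, not held (contact force between thin_gauge and slide_sink above 0.8 N and contact force between thin_gauge and the fingers below 0.1 N and z of thin_gauge in the frame of gap_floor below 0.004 m and angle between thin_gauge's own z axis and vertical below 0.1 rad), for 0.1 s.
3. the gauge is drawn up, still in the nip (z of thin_gauge in the frame of gap_floor above 0.008 m and contact force between thin_gauge and slide_sink above 0.3 N), for 0.1 s.
At the end, for the whole second after the job is handed in: The thinner gauge hangs still and upright (within 0.12 rad) in the gap between the sinks, nipped by the sliding sink, its foot 7 to 25 mm above the board and within 18 mm of the middle of the sinks' width; the thicker gauge is still in the stand, moved less than 12 mm (z of thin_gauge in the frame of gap_floor between 0.007 and 0.025 m and x of thin_gauge in the frame of gap_floor between -0.018 and 0.018 m and y of thin_gauge in the frame of gap_floor above 0 m and y of thin_gauge in the frame of slide_sink below 0 m and angle between thin_gauge's own z axis and vertical below 0.12 rad and contact force between thin_gauge and slide_sink above 0.3 N and linear speed of thin_gauge below 0.01 m/s and distance of thick_gauge from where it was at the start of the episode below 0.012 m); the robot touches nothing.
It fails at once if the sliding sink presses the gauge with more than 12 N (contact force between thin_gauge and slide_sink above 12 N).
It fails at once if the thicker gauge is taken out of the stand or knocked about (distance of thick_gauge from where it was at the start of the episode above 0.015 m).
It also fails if it takes over 54 s, if anything falls off the work surface, if the arm or the gripper's body presses on something with over 40 N, if the wrist force passes 120 N, or if a joint passes its speed limit or range.

## Robot

A 7-joint arm with a two-finger parallel gripper is mounted at the origin on the work surface. World frame = base frame: x ahead of the robot, y to its left, z up, the work surface at z = 0. Lengths are in m, angles in rad, forces in N, time in s.
With the tool pointing down it reaches from about 0.4 to 0.875 m from the base axis. Payload 19.3 kg.
Tool frame: the origin (TCP) lies at the very end of the fingers, on their centre line; the grasp point (between the pads) lies 19 mm behind it; z points along the fingers, y is the line along which they close (so a half turn about z gives the same grasp; the last joint's range is limited). The gripper opens to 85 mm and grips with 20 to 120 N. Pads are 22 mm wide; open, the fingers measure 114 mm over their backs; the gripper's body (76 mm by 85 mm) begins 54 mm behind the grasp point. The pads swing forward as they close: fully open they stand 13 mm farther back than shut.
Start: joints at [-1.337, 0.521, -0.036, 1.599, 0.021, 1.021, -0.113], TCP at [0.187, 0.596, 0.231] pointing down, gripper open.
Joint ranges: [-2.91, 2.91], [-0.3, 2.13], [-1.5, 1.42], [0.17, 2.43], [-1.26, 4.41], [0.16, 1.93], [-2.52, 2.52]. Speed limits (rad/s): [1.89, 1.89, 2.39, 2.39, 3.01, 3.01, 3.01].

## Interface

Orientations are given as a unit quaternion [x, y, z, w].
In Python, from rig import arm gives the robot as it stands. The module is installed in compiled form; this text tells all that it offers.
- The arm moves only by the shell command python3 -m inch 'ROWS' [FORCE]. ROWS is text: rows parted by semicolons, each of 5 numbers parted by spaces: the shift along the world's x, y, z in m, then the turn about the world's z in degrees, then the closure in counts, from 0 (fully open) to 255 (shut). A call has 1 to 20 rows; each row shifts and turns the commanded pose from where the row before left it; what a row does not reach is not made up. A row lasts 1/8 s, in which the tool goes at most 62.5 mm and 10.7 degrees, less where a joint would pass 70% of its speed; a pose out of reach is approached as far as the arm can. A call with a gripper value outside its range is refused whole. The fingers move at their own pace and stop on an object; FORCE is the grip in N (left out, the last holds). Time passes only in rows, so rows that do not move let the fingers close. It gives the time, the measured TCP pose, the force, the opening and the grip force at its end, in the units of the state.
- arm.observe(): the state, without advancing time (a new reading comes with each control period).
- arm.capture(name): name is "side" or "top" or "wrist"; returns (picture, depth): 420x560x3 uint8, red, green, blue; 420x560 float32, m along the optical axis (not along the pixel's ray), 0 where there is no reading.
- arm.calibration(name): a dict with "mtx" (3x3 intrinsics, pixels), "k1" (the pictures are not rectified: a ray, as slopes to the right and down, at radius r is drawn at 1 + k1 r^2 times it, then the intrinsics apply), "R" (3x3) and "t" (3): a world point X has camera coordinates R X + t. Camera axes: x right, y down, z forward; pixel columns grow to the right and rows downward; lengths in m; the calibration is good to about 2 mm. A picture is of the moment at which its call begins: read the wrist's pose just before it. calibration takes no time and is no camera call; for the wrist camera it gives the pose at the moment of the call.
- arm.hand_in(): hands the job in; it is judged then, once.
The state is a dict: "clock": time; "q": joint angles; "qd": joint speeds; "joint_torque": joint torques, N m; "position": TCP position; "tcp_rot": TCP orientation; "force": force on the tool from outside, world axes, zero at the start; "moment": the same for the moment, N m; "opening": finger opening in m; "finger_force": force on a finger pad.
Only numpy, scipy, OpenCV 4.12 (cv2) and the standard library are available. Lean on these libraries where they do the work, as an engineer would, in place of code of your own. Each camera call takes 0.05 s, during which the arm holds its last target. There are 200 camera calls.

## Working session

There is one attempt and no reset: what is moved stays moved. The work goes in short steps, Python scripts to look and compute and a shell command to move; the robot and the scene stay as the last step left them, time stands still between calls to the robot, and variables do not carry over. Pictures are saved under pics/ and viewed, at most 10 in all, crops included, and the job is handed in when it is done.

```bash
mkdir -p pics
cat > h.py <<'E'
import numpy as np, cv2
from rig import arm
def snap(n,f):
    c=arm.calibration(n); im,d=arm.capture(n)
    cv2.imwrite(f'pics/{f}.png',im[:,:,::-1]); np.savez(f'pics/{f}.npz',im=im,d=d,**{k:np.array(v) for k,v in c.items()})
def load(f): return np.load(f'pics/{f}.npz')
def ray(s,u,v):
    x,y=(np.linalg.inv(s['mtx'])@[u,v,1])[:2]; rd=np.hypot(x,y); r=rd
    for _ in range(20): r=rd/(1+float(s['k1'])*r*r)
    k=r/rd if rd>0 else 1
    return np.array([x*k,y*k,1])
def pt(s,u,v,z=None):  # depth, or at plane z
    R,t=s['R'],s['t'].ravel(); p=ray(s,u,v); o=-R.T@t; w=R.T@p
    if z is None:
        a=s['d'][int(v)-1:int(v)+2,int(u)-1:int(u)+2]; a=a[a>0]; k=np.median(a) if len(a) else np.nan
    else: k=(z-o[2])/w[2]
    return o+k*w
def proj(s,X):
    p=s['R']@X+s['t'].ravel(); x,y=p[:2]/p[2]; f=1+float(s['k1'])*(x*x+y*y)
    return (s['mtx']@[x*f,y*f,1])[:2]
E
python3 - <<'E'
from h import *
for n in('side','top'): snap(n,n+'0')
s=arm.observe(); print({k:np.round(v,3) for k,v in s.items()})
for n in('side','top'):
    s=load(n+'0'); print(n,-s['R'].T@s['t'].ravel(), s['R'].round(2).tolist())
E
```

```text
{'clock': np.float64(0.1), 'q': array([-1.337,  0.522, -0.036,  1.6  ,  0.021,  1.021, -0.113]), 'qd': array([-0.001, -0.002, -0.   , -0.001,  0.001,  0.   , -0.   ]), 'joint_torque': array([ 4.0000e-03, -9.2847e+01,  1.9850e+00, -3.7053e+01,  1.8000e-02,
        5.0000e-03,  0.0000e+00]), 'position': array([0.187, 0.596, 0.231]), 'tcp_rot': array([ 0.151,  0.988, -0.   , -0.   ]), 'force': array([0.367, 0.662, 0.562]), 'moment': array([-0.006,  0.033,  0.024]), 'finger_force': np.float64(0.0), 'opening': np.float64(0.086)}
side [ 0.32732405 -0.66142704  0.46543119] [[0.96, -0.27, -0.02], [-0.15, -0.49, -0.86], [0.22, 0.83, -0.51]]
top [ 0.40855096 -0.05285151  0.71632667] [[-0.01, -1.0, 0.02], [-0.99, 0.01, -0.14], [0.14, -0.02, -0.99]]
```

View pics/side0.png

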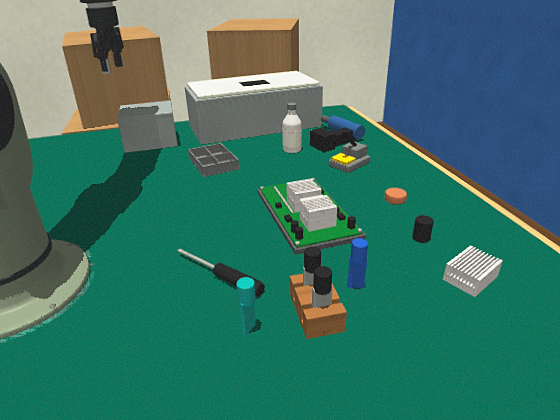

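View pics/top0.png

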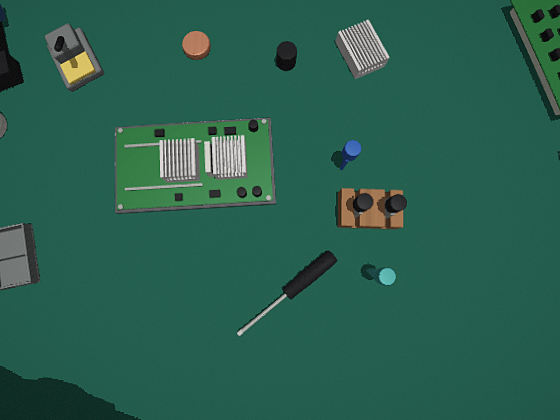

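The board sits at top-view (115–275, 118–212), with the pad-bearing fixed sink on the right (cols 205–245) and the sliding one on the left (160–197). The stand is at (337–405, 188–228). I'll enlarge both.

Run:
```python
from h import *
a=cv2.imread('pics/top0.png'); b=cv2.imread('pics/side0.png')
r=lambda i,x,y,w,h,k:cv2.resize(i[y:y+h,x:x+w],None,fx=k,fy=k,interpolation=cv2.INTER_CUBIC)
A=r(a,110,110,170,110,4)[:, :680]; 
B=np.hstack([r(a,330,180,80,55,5)[:, :400]]); C=r(b,280,235,70,110,2.5)
cv2.imwrite('pics/c1.png',A)
o=np.zeros((600,800,3),np.uint8); o[:275,:400]=B
D=r(b,280,235,80,110,5)[:550,:400]; o[:550,400:800]=D; cv2.imwrite('pics/c2.png',o)
```

```text
(no output)
```

View pics/c1.png

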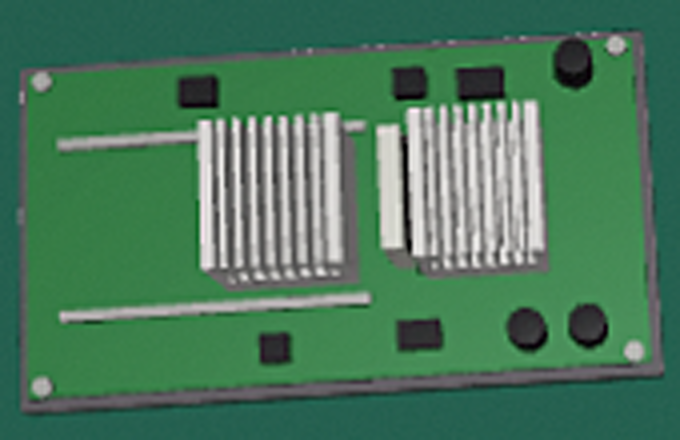

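View pics/c2.png

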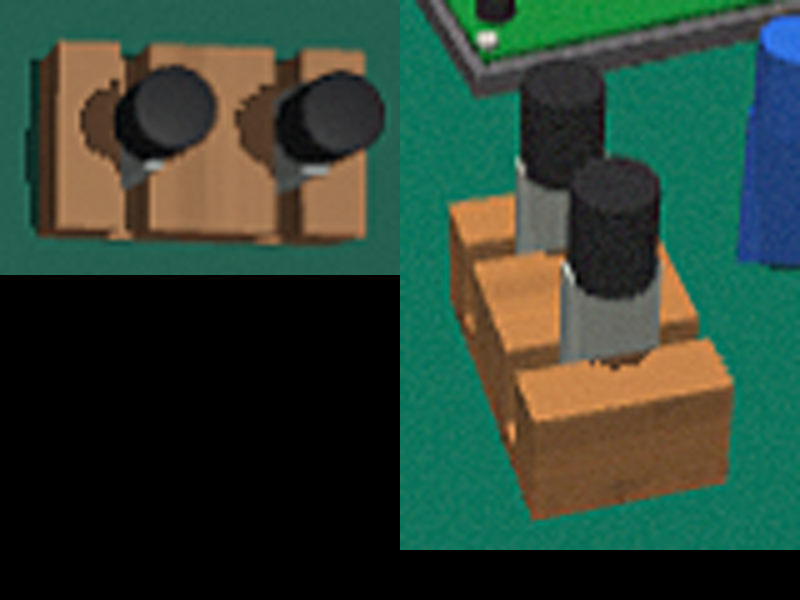

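Run:
```python
from h import *
s=load('top0'); f=lambda u,v:(110+u/4,110+v/4); g=lambda u,v:(330+u/5,180+v/5)
for n,p,z in [('bTL',f(22,70),.016),('bTR',f(638,33),.016),('bBR',f(660,368),.016),('bBL',f(25,402),.016),
 ('slide gapT',f(337,113),.061),('slide gapB',f(344,264),.061),('slide outT',f(198,121),.061),('slide outB',f(203,270),.061),
 ('padL T',f(377,126),.056),('padL B',f(383,248),.056),('padR B',f(403,248),.056),('fixL T',f(407,109),.061),('fixR T',f(536,102),.061),('fixR B',f(545,250),.061),
 ('hL',g(172,107),.102),('hR',g(337,112),.102),('stTL',g(57,41),.04),('stTR',g(365,51),.04),('stBR',g(365,237),.04),('stBL',g(50,234),.04)]:
    print(n,np.round(p,1),pt(s,*p,z).round(4),'depth',pt(s,*p).round(4))
s=load('side0'); g=lambda u,v:(280+(u-400)/5,235+v/5)
for n,p in [('far',g(562,80)),('near',g(615,178))]: print(n,pt(s,*p,.102).round(4),pt(s,*p).round(4))
c=arm.calibration('wrist'); R=np.array(c['R']); print(R.round(2).tolist(),-R.T@np.array(c['t']).ravel())
```

```text
bTL [115.5 127.5] [0.6477 0.2131 0.016 ] depth [0.6529 0.2189 0.0008]
bTR [269.5 118.2] [ 0.66   -0.0515  0.016 ] depth [ 0.6615 -0.0515  0.0119]
bBR [275. 202.] [ 0.5151 -0.0591  0.016 ] depth [ 0.5159 -0.0592  0.0108]
bBL [116.2 210.5] [0.5039 0.205  0.016 ] depth [0.5045 0.2067 0.0114]
slide gapT [194.2 138.2] [0.6121 0.0682 0.061 ] depth [0.6252 0.0759 0.0189]
slide gapB [196. 176.] [0.5508 0.0643 0.061 ] depth [0.5543 0.0672 0.0449]
slide outT [159.5 140.2] [0.6097 0.1237 0.061 ] depth [0.6229 0.1352 0.018 ]
slide outB [160.8 177.5] [0.5491 0.1197 0.061 ] depth [0.5584 0.1311 0.0177]
padL T [204.2 141.5] [0.608  0.0529 0.056 ] depth [0.6199 0.0592 0.0167]
padL B [205.8 172. ] [0.5581 0.0498 0.056 ] depth [0.5598 0.051  0.0487]
padR B [210.8 172. ] [0.558  0.0419 0.056 ] depth [0.5598 0.0431 0.0481]
fixL T [211.8 137.2] [0.6133 0.0403 0.061 ] depth [0.6271 0.0466 0.017 ]
fixR T [244.  135.5] [ 0.6156 -0.0109  0.061 ] depth [ 0.6298 -0.008   0.0159]
fixR B [246.2 172.5] [ 0.5554 -0.0144  0.061 ] depth [ 0.5609 -0.0129  0.0366]
hL [364.4 201.4] [ 0.5014 -0.189   0.102 ] depth [ 0.5015 -0.1891  0.1017]
hR [397.4 202.4] [ 0.4994 -0.238   0.102 ] depth [ 0.4994 -0.2381  0.1019]
stTL [341.4 188.2] [ 0.5328 -0.1663  0.04  ] depth [ 0.5398 -0.1728  0.0014]
stTR [403.  190.2] [ 0.5285 -0.2671  0.04  ] depth [ 0.5355 -0.2796  0.0006]
stBR [403.  227.4] [ 0.4679 -0.2637  0.04  ] depth [ 0.4713 -0.2758  0.0012]
stBL [340.  226.8] [ 0.4704 -0.1619  0.04  ] depth [ 0.472  -0.1648  0.0216]
far [ 0.4991 -0.189   0.102 ] [ 0.4993 -0.1887  0.1017]
near [ 0.4979 -0.2376  0.102 ] [ 0.4985 -0.2361  0.1008]
[[0.3, 0.95, -0.0], [0.91, -0.28, 0.31], [0.3, -0.1, -0.95]] [0.11038117 0.62093421 0.37345986]
```

```bash
python3 -m inch '0 0 .05 0 0;0 0 .05 0 0;.05 -.05 0 0 0;.05 -.05 0 0 0;.05 -.05 0 0 0;.05 -.05 0 0 0;.05 -.05 0 0 0;.05 -.05 0 0 0;-.008 -.05 0 1.5 0;-.008 -.05 0 1.5 0;-.008 -.05 0 1.5 0;-.008 -.05 0 1.5 0;-.008 -.05 0 1.5 0;-.008 -.05 0 1.5 0;-.008 -.05 0 1.5 0;-.008 -.05 0 1.5 0;-.008 -.05 0 1.5 0;-.008 -.05 0 1.5 0'
```

```text
clock: 2.35
position: [0.3715, -0.1703, 0.3314]
tcp_rot: [0.02, 1.0, 0.0, 0.0]
force: [2.0, -0.6, -0.4]
opening: 0.0853
finger_force: 0.0
```

```bash
python3 -m inch '.02 -.02 -.04 0 0;.02 -.02 -.04 0 0;0 0 -.04 0 0;0 0 -.04 0 0;0 0 0 0 0'
python3 - <<'E'
from h import *
snap('wrist','w1'); s=load('w1'); print(s['mtx'].round(1).tolist(), s['k1'])
print([proj(s,np.array(p)).round(0) for p in [(.5,-.189,.06),(.5,-.238,.06)]])
E
```

```text
clock: 2.98
position: [0.4107, -0.2085, 0.1696]
tcp_rot: [0.021, 1.0, 0.0, -0.002]
force: [0.1, 0.0, 0.8]
opening: 0.0855
finger_force: 0.0
[[299.5, 0.0, 279.4], [0.0, 299.5, 206.7], [0.0, 0.0, 1.0]] -0.060372729402658455
[array([302., 290.]), array([252., 291.])]
```

View pics/w1.png

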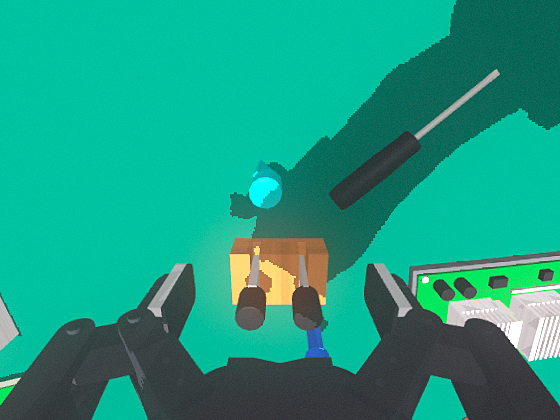

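Run:
```python
import cv2
a=cv2.imread('pics/w1.png')[230:335,220:340]; cv2.imwrite('pics/c3.png',cv2.resize(a,None,fx=5.5,fy=5.5,interpolation=cv2.INTER_CUBIC))
```

```text
(no output)
```

View pics/c3.png

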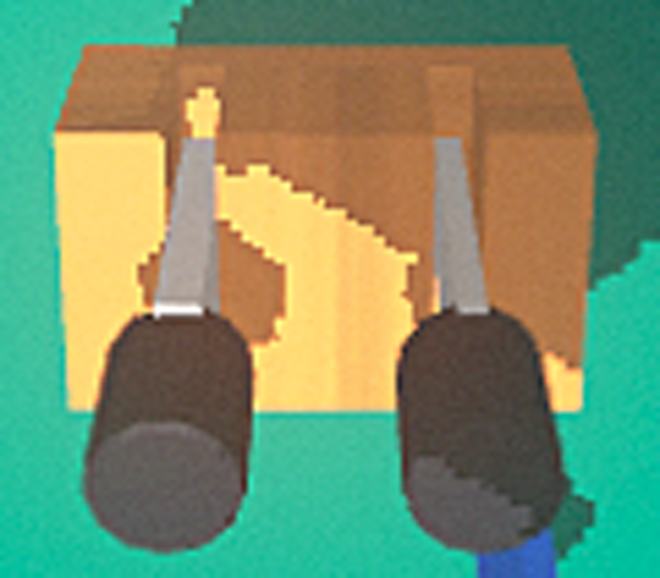

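```bash
python3 - <<'E'
from h import *
s=load('w1'); g=lambda u,v:(220+u/5.5,230+v/5.5)
print(pt(s,*g(482,487),.102),pt(s,*g(163,487),.102)); t=load('top0')
print('blue',pt(t,352,149),'bottom of blue',pt(t,343,166,0))
E
python3 -m inch '.01 .002 0 -10 60;.01 .002 0 -10 105;.01 .002 0 -10 105;.01 .002 0 -10 105;.01 .002 0 -10 105;.01 .002 0 -10 105;.01 .002 0 -10 105;.01 .002 0 -10 105;.009 .002 0 -10 105;0 0 0 0 105;0 0 0 0 105'
```

```text
[ 0.5009026  -0.18746252  0.102     ] [ 0.49891319 -0.23681131  0.102     ]
blue [ 0.583316   -0.17592676  0.09205771] bottom of blue [ 0.57893827 -0.17717979  0.        ]
clock: 4.4
position: [0.5012, -0.1907, 0.1722]
tcp_rot: [0.72, 0.694, 0.001, 0.0]
force: [0.5, -0.7, -0.6]
opening: 0.0502
finger_force: 0.0
```

```bash
python3 -m inch '0 .002 -.03 0 105;0 0 -.03 0 105;0 0 -.027 0 105;0 0 -.02 0 105;0 0 0 0 105;0 0 0 0 200;0 0 0 0 200;0 0 0 0 200;0 0 0 0 200;0 0 0 0 200' 40
```

```text
clock: 5.65
position: [0.5014, -0.189, 0.0653]
tcp_rot: [0.722, 0.692, 0.0, 0.0]
force: [-2.4, 0.2, 7.5]
opening: 0.0255
finger_force: 38.8
```

```bash
python3 -m inch '0 0 .02 0 200;0 0 .03 0 200;0 0 .04 0 200;0 0 .04 0 200;.014 .04 0 1 200;.014 .04 0 1 200;.014 .04 0 1 200;.014 .04 0 1 200;.014 .04 0 1 200;.011 .035 0 0 200;0 0 0 0 200;0 0 0 0 200'
python3 - <<'E'
from h import *
snap('wrist','w2')
b=cv2.imread('pics/w2.png'); cv2.imwrite('pics/w2b.png',cv2.resize(b,(800,600),interpolation=cv2.INTER_CUBIC))
E
```

```text
clock: 7.15
position: [0.582, 0.0456, 0.1954]
tcp_rot: [0.691, 0.723, 0.0, 0.0]
force: [-0.0, -0.4, -0.2]
opening: 0.0253
finger_force: 39.6
```

View pics/w2b.png

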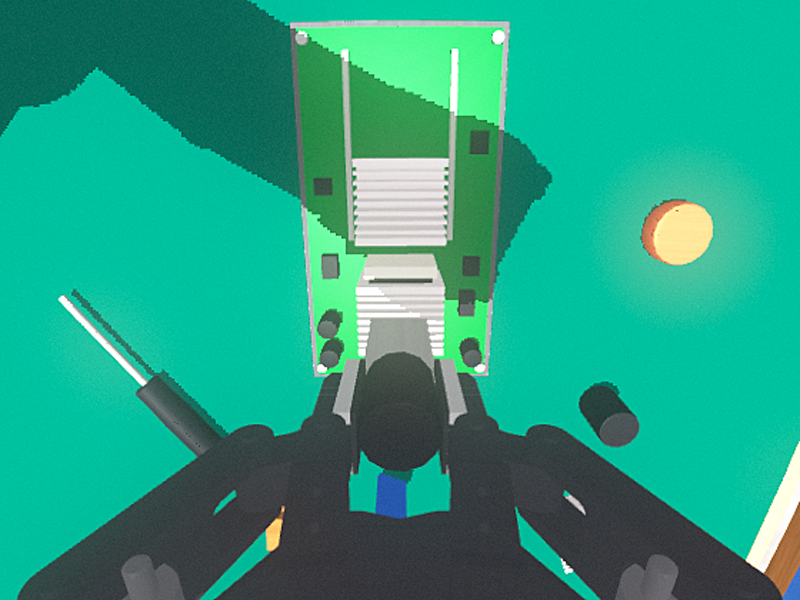

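The gripper's yaw matches the board's: the board is symmetric about column 400. The gap is at rows 245–280, and the gauge hangs over the fixed sink.

Run:
```python
from h import *
s=load('w2'); im=s['im']
for v in range(166,203,1): print(v,im[v,276:285].mean(0).round().astype(int), pt(s,280,v,.061)[:2].round(4),pt(s,280,v,.056)[:2].round(4), round(float(np.median(s['d'][v,276:285])),4))
for n,u,v,z in [('slL',352/800*560,245*.7,.061),('slR',448*.7,245*.7,.061),('oL',353*.7,158*.7,.061),('oR',449*.7,158*.7,.061)]: print(n,pt(s,u,v,z))
```

```text
166 [219 213 213] [0.582  0.0749] [0.5821 0.0739] 0.2802
167 [232 228 227] [0.5821 0.0739] [0.5821 0.073 ] 0.2797
168 [233 229 228] [0.5821 0.073 ] [0.5822 0.072 ] 0.2793
169 [232 227 227] [0.5821 0.072 ] [0.5822 0.071 ] 0.2802
170 [236 230 232] [0.5822 0.0711] [0.5823 0.0701] 0.28
171 [251 239 244] [0.5822 0.0701] [0.5823 0.0691] 0.2811
172 [126 161 127] [0.5823 0.0692] [0.5823 0.0681] 0.3269
173 [ 62 140  79] [0.5823 0.0682] [0.5824 0.0672] 0.3272
174 [ 72 145  86] [0.5824 0.0673] [0.5824 0.0662] 0.3273
175 [ 74 145  87] [0.5824 0.0663] [0.5825 0.0652] 0.3278
176 [ 68 143  83] [0.5825 0.0654] [0.5825 0.0642] 0.3277
177 [ 82 152  96] [0.5825 0.0644] [0.5826 0.0633] 0.3284
178 [207 204 192] [0.5826 0.0634] [0.5826 0.0623] 0.3243
179 [214 209 198] [0.5826 0.0625] [0.5827 0.0613] 0.3202
180 [206 205 193] [0.5826 0.0615] [0.5827 0.0603] 0.3153
181 [205 204 191] [0.5827 0.0605] [0.5828 0.0593] 0.3113
182 [208 206 194] [0.5827 0.0595] [0.5828 0.0583] 0.3074
183 [208 207 194] [0.5828 0.0586] [0.5829 0.0573] 0.303
184 [206 205 192] [0.5828 0.0576] [0.5829 0.0563] 0.2987
185 [205 204 191] [0
[... 450 characters left out ...]
] [0.5833 0.0487] [0.5833 0.0473] 0.2925
194 [212 212 198] [0.5833 0.0477] [0.5834 0.0463] 0.2932
195 [106 114 101] [0.5834 0.0467] [0.5834 0.0453] 0.2975
196 [79 92 79] [0.5834 0.0457] [0.5835 0.0442] 0.2978
197 [74 88 73] [0.5834 0.0447] [0.5835 0.0432] 0.298
198 [169 167 164] [0.5835 0.0437] [0.5836 0.0422] 0.2978
199 [208 205 200] [0.5835 0.0427] [0.5836 0.0412] 0.2944
200 [214 211 208] [0.5836 0.0417] [0.5837 0.0401] 0.2907
201 [232 229 228] [0.5836 0.0407] [0.5837 0.0391] 0.2905
202 [233 230 229] [0.5837 0.0397] [0.5838 0.0381] 0.2905
slL [0.55071812 0.06820672 0.061     ]
slR [0.61380356 0.0711641  0.061     ]
oL [0.55051679 0.12318971 0.061     ]
oR [0.61003191 0.12599064 0.061     ]
```

```bash
python3 -m inch '0 .0145 -.02 0 200;0 0 -.02 0 200;0 0 -.02 0 200;0 0 -.007 0 200;0 0 0 0 200;0 0 0 0 200'
python3 - <<'E'
from h import *
snap('wrist','w3');snap('top','t3')
r=lambda i,x,y,w,h,k:cv2.resize(i[y:y+h,x:x+w],None,fx=k,fy=k,interpolation=cv2.INTER_CUBIC)
a=cv2.imread('pics/w3.png');b=cv2.imread('pics/t3.png')
o=np.zeros((600,800,3),np.uint8);o[:600,:400]=r(a,230,130,100,150,4);o[:400,400:]=r(b,150,110,100,100,4);cv2.imwrite('pics/c4.png',o)
s=load('w3');im=s['im']
for v in range(160,260,1): print(v,im[v,277:284].mean(0).round().astype(int), round(float(np.median(s['d'][v,277:284])),4),end=' | ')
E
```

```text
clock: 7.95
position: [0.5825, 0.0605, 0.1278]
tcp_rot: [0.691, 0.723, 0.0, 0.0]
force: [0.5, -0.1, -1.0]
opening: 0.0255
finger_force: 39.6
160 [205 196 197] 0.2218 | 161 [207 197 200] 0.2178 | 162 [203 196 195] 0.2142 | 163 [220 214 215] 0.2108 | 164 [234 228 229] 0.2106 | 165 [237 232 232] 0.2101 | 166 [227 221 222] 0.211 | 167 [211 202 203] 0.2289 | 168 [203 196 198] 0.2251 | 169 [206 199 198] 0.2219 | 170 [207 199 199] 0.2181 | 171 [202 195 194] 0.2146 | 172 [228 223 223] 0.2124 | 173 [235 230 230] 0.2126 | 174 [237 231 232] 0.213 | 175 [221 214 216] 0.2314 | 176 [206 197 197] 0.2277 | 177 [204 197 196] 0.2246 | 178 [207 200 199] 0.2212 | 179 [204 199 198] 0.2187 | 180 [214 204 206] 0.2155 | 181 [235 230 230] 0.2143 | 182 [236 231 231] 0.2145 | 183 [232 227 227] 0.215 | 184 [208 201 200] 0.2293 | 185 [203 197 198] 0.2265 | 186 [209 202 203] 0.2239 | 187 [206 199 199] 0.2209 | 188 [201 196 195] 0.2179 | 189 [229 224 224] 0.2164 | 190 [235 230 230] 0.2161 | 191 [237 232 232] 0.2169 | 192 [218 210 209] 0.2318 | 193 [207 201 200] 0.2284 | 194 [208 202 200] 0.226 | 195 [206 200 198] 
[... 991 characters left out ...]
153] 0.1963 | 233 [155 159 153] 0.1945 | 234 [155 158 152] 0.1923 | 235 [157 160 153] 0.1908 | 236 [155 160 153] 0.1895 | 237 [155 160 152] 0.1886 | 238 [156 159 152] 0.187 | 239 [155 158 151] 0.1851 | 240 [154 159 152] 0.1838 | 241 [155 159 151] 0.1825 | 242 [155 159 151] 0.1809 | 243 [153 157 150] 0.1797 | 244 [156 160 153] 0.1784 | 245 [162 166 159] 0.177 | 246 [111 117 110] 0.1541 | 247 [73 80 73] 0.1517 | 248 [71 80 73] 0.1504 | 249 [73 82 74] 0.1492 | 250 [74 81 73] 0.1482 | 251 [72 80 72] 0.147 | 252 [72 79 72] 0.1464 | 253 [72 80 74] 0.1449 | 254 [71 80 72] 0.1441 | 255 [69 77 72] 0.1431 | 256 [69 77 70] 0.1422 | 257 [69 77 72] 0.1413 | 258 [66 75 68] 0.1407 | 259 [69 77 71] 0.1394 |
```

View pics/c4.png

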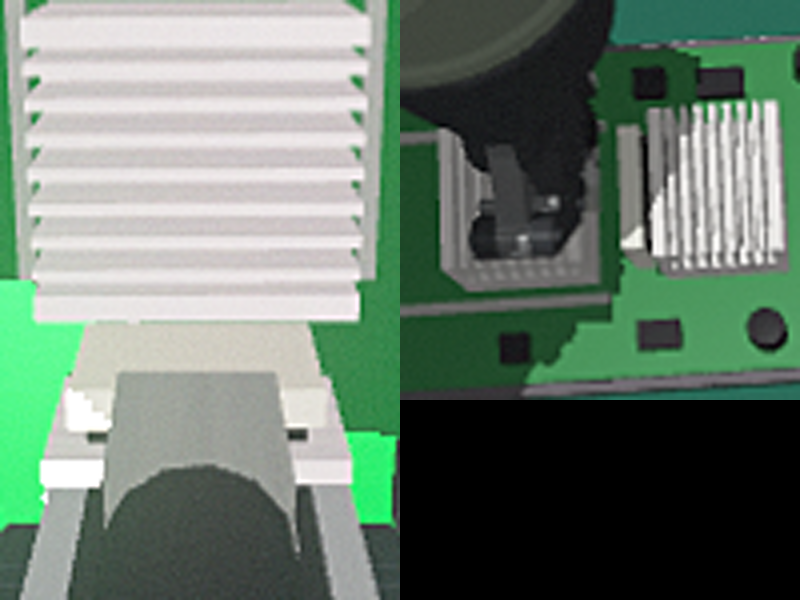

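Run:
```python
from h import *
s=load('w3')
g=lambda u,v:(230+u/4,130+v/4)
for n,u,v,z in [('slide',280,209.8,.061),('footfront',280,222.7,.0725),('padedgeL',*g(95,389),.056),('padedgeR',*g(310,389),.056),('footL',*g(115,374),.0725),('footR',*g(279,374),.0725),('slL',*g(32,321),.061),('slR',*g(360,321),.061)]: print(n,pt(s,u,v,z).round(4))
for v in range(222,234): print(v,s['im'][v,250:256].mean(0).round().astype(int),round(float(np.median(s['d'][v,250:256])),4),end='|')
print(pt(s,280,224).round(4),pt(s,280,240).round(4),pt(s,280,207).round(4),pt(s,254,225).round(4),pt(s,254,230).round(4))
```

```text
slide [0.5833 0.0698 0.061 ]
footfront [0.5835 0.0641 0.0725]
padedgeL [0.5638 0.0529 0.056 ]
padedgeR [0.6053 0.0548 0.056 ]
footL [0.5685 0.0628 0.0725]
footR [0.5976 0.0641 0.0725]
slL [0.5522 0.068  0.061 ]
slR [0.6129 0.0708 0.061 ]
222 [210 210 194] 0.2413|223 [207 210 195] 0.2393|224 [208 210 195] 0.2372|225 [207 209 194] 0.2352|226 [204 207 191] 0.2326|227 [220 220 208] 0.2315|228 [233 233 226] 0.2319|229 [233 232 224] 0.2312|230 [242 242 237] 0.2317|231 [241 241 236] 0.2321|232 [240 240 234] 0.2326|233 [255 255 255] 0.2326|[0.5835 0.0646 0.0764] [0.5835 0.0643 0.102 ] [0.5832 0.0719 0.0607] [0.5637 0.0531 0.0519] [0.5641 0.0508 0.0564]
```

The gauge is centred in the gap: blade at y = .0590–.0640, against .054 at the pad and .0697 at the sink. Lowering it now.

```bash
python3 -m inch '0 0 -.015 0 200;0 0 -.015 0 200;0 0 -.012 0 200;0 0 -.01 0 200;0 0 -.002 0 200;0 0 0 0 200;0 0 0 0 200'; python3 -m inch '0 0 -.001 0 200;0 0 -.001 0 200;0 0 0 0 200'
```

```text
clock: 8.93
position: [0.5824, 0.0607, 0.0737]
tcp_rot: [0.691, 0.723, 0.0, 0.0]
force: [0.3, 0.2, -0.1]
opening: 0.0251
finger_force: 39.6
clock: 9.3
position: [0.5823, 0.0607, 0.0715]
tcp_rot: [0.691, 0.723, 0.0, 0.0]
force: [0.4, 0.0, 2.1]
opening: 0.0253
finger_force: 39.8
```

```bash
python3 -m inch '0 0 -.0005 0 200;0 0 0 0 200'; python3 -m inch '0 0 0 0 120;0 0 0 0 105;0 0 0 0 105;0 0 0 0 105'
```

```text
clock: 9.55
position: [0.5824, 0.0607, 0.0713]
tcp_rot: [0.691, 0.723, 0.0, 0.0]
force: [-1.0, 0.6, 10.1]
opening: 0.0251
finger_force: 40.8
clock: 10.05
position: [0.5821, 0.0607, 0.0707]
tcp_rot: [0.691, 0.723, -0.0, -0.0]
force: [-0.0, -0.0, 0.6]
opening: 0.0498
finger_force: 0.0
```

```bash
python3 -m inch '0 0 .01 0 105;0 0 .03 0 105;0 0 .03 0 105;0 .04 0 0 255;0 .045 0 0 255;0 0 0 0 255;0 0 -.03 0 255;0 0 -.03 0 255;0 0 -.03 0 255;0 0 -.012 0 255;0 0 0 0 255;0 0 0 0 255'
```

```text
clock: 11.55
position: [0.5828, 0.1456, 0.0399]
tcp_rot: [0.691, 0.723, 0.001, 0.0]
force: [-1.0, 0.2, -0.1]
opening: 0.0002
finger_force: 0.0
```

Run:
```python
from h import *
snap('top','t4');snap('side','s4')
r=lambda i,x,y,w,h,k:cv2.resize(i[y:y+h,x:x+w],None,fx=k,fy=k,interpolation=cv2.INTER_CUBIC)
a=cv2.imread('pics/s4.png');b=cv2.imread('pics/t4.png')
o=np.zeros((600,800,3),np.uint8);o[:600,:400]=r(a,270,150,80,120,5);o[:400,400:]=r(b,150,110,100,100,4);cv2.imwrite('pics/c5.png',o)
```

```text
(no output)
```

View pics/c5.png

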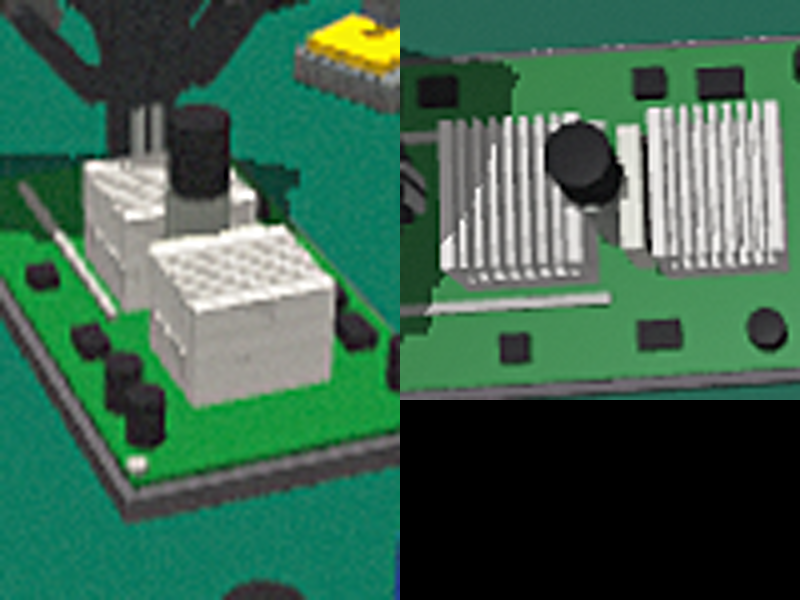

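Gauge stands upright in the gap, fingers are behind the sliding sink. Pushing now.

```bash
python3 -m inch '0 -.003 0 0 255;0 -.003 0 0 255;0 -.002 0 0 255;0 -.002 0 0 255;0 -.001 0 0 255;0 -.001 0 0 255'; python3 -m inch '0 -.001 0 0 255;0 -.001 0 0 255;0 -.001 0 0 255'; python3 -m inch '0 -.001 0 0 255;0 -.001 0 0 255;0 -.001 0 0 255'
```

```text
clock: 12.4
position: [0.5822, 0.1344, 0.0388]
tcp_rot: [0.691, 0.723, 0.0, -0.0]
force: [-0.3, 5.3, 1.5]
opening: -0.0001
finger_force: 2.5
clock: 12.78
position: [0.5823, 0.1315, 0.0388]
tcp_rot: [0.691, 0.723, 0.0, -0.0]
force: [1.8, 6.7, -0.1]
opening: 0.0001
finger_force: 2.5
clock: 13.15
position: [0.5824, 0.1286, 0.0388]
tcp_rot: [0.691, 0.723, 0.001, -0.0]
force: [2.7, 4.9, -1.2]
opening: 0.0
finger_force: 2.7
```

```bash
python3 -m inch '0 -.001 0 0 255;0 -.001 0 0 255'|grep -E 'pos|force'; python3 -m inch '0 -.0005 0 0 255;0 -.0003 0 0 255'|grep -E 'pos|force'
```

```text
position: [0.5825, 0.1266, 0.0388]
force: [3.7, 5.3, -0.8]
finger_force: 2.7
position: [0.5826, 0.1258, 0.0388]
force: [2.4, 5.2, -1.0]
finger_force: 2.7
```

```bash
python3 -m inch '0 -.0003 0 0 255;0 0 0 0 255'|grep -E 'pos|^force'
```

```text
position: [0.5826, 0.1254, 0.0388]
force: [3.3, 5.6, -1.7]
```

```bash
python3 -m inch '0 -.0003 0 0 255;0 0 0 0 255'|grep -E 'pos|^force'
```

```text
position: [0.5826, 0.1251, 0.0389]
force: [3.1, 4.4, -2.8]
```

```bash
python3 -m inch '0 -.0003 0 0 255;0 0 0 0 255'|grep -E 'pos|^force'
```

```text
position: [0.5826, 0.1249, 0.0388]
force: [3.4, 5.2, -2.0]
```

```bash
python3 -m inch '0 -.0003 0 0 255;0 0 0 0 255'|grep -E 'pos|^force'
```

```text
position: [0.5826, 0.1246, 0.0388]
force: [2.9, 4.3, -1.8]
```

```bash
python3 -m inch '0 -.0003 0 0 255;0 0 0 0 255'|grep -E 'pos|^force'
```

```text
position: [0.5826, 0.1245, 0.0388]
force: [3.2, 6.8, -2.4]
```

```bash
python3 -m inch '0 -.0002 0 0 255;0 0 0 0 255'|grep -E 'pos|^force'
```

```text
position: [0.5826, 0.1245, 0.0389]
force: [4.1, 7.8, -1.3]
```

```bash
python3 -m inch '0 -.0002 0 0 255;0 0 0 0 255'|grep -E 'pos|^force'
```

```text
position: [0.5826, 0.1244, 0.0389]
force: [3.2, 7.7, -1.7]
```

```bash
python3 -m inch '0 -.0002 0 0 255;0 0 0 0 255'|grep -E 'pos|^force'
```

```text
position: [0.5826, 0.1244, 0.0388]
force: [3.9, 9.8, -1.1]
```

```bash
python3 -m inch '0 -.0002 0 0 255;0 0 0 0 255'|grep -E 'pos|^force'
```

```text
position: [0.5826, 0.1243, 0.0388]
force: [3.7, 9.2, -1.8]
```

```bash
python3 -m inch '0 -.0002 0 0 255;0 0 0 0 255'|grep -E 'pos|^force'; python3 -m inch '0 .004 0 0 255;0 .01 0 0 255;0 .006 0 0 255;0 0 .04 0 150;0 0 .04 0 105;0 0 .025 0 105;0 0 0 0 105;0 0 0 0 105'
python3 - <<'E'
from h import *
snap('wrist','w5')
r=lambda i,x,y,w,h,k:cv2.resize(i[y:y+h,x:x+w],None,fx=k,fy=k,interpolation=cv2.INTER_CUBIC)
snap('top','t5');snap('side','s5');a=cv2.imread('pics/s5.png');b=cv2.imread('pics/t5.png')
o=np.zeros((600,800,3),np.uint8);o[:600,:400]=r(a,270,150,80,120,5);o[:400,400:]=r(b,150,110,100,100,4);cv2.imwrite('pics/c6.png',o)
E
```

```text
position: [0.5826, 0.1243, 0.0389]
force: [2.7, 10.3, -1.4]
clock: 17.15
position: [0.5818, 0.1427, 0.1432]
tcp_rot: [0.691, 0.723, -0.0, -0.0]
force: [-0.0, 0.8, 0.3]
opening: 0.0502
finger_force: 0.0
```

View pics/c6.png

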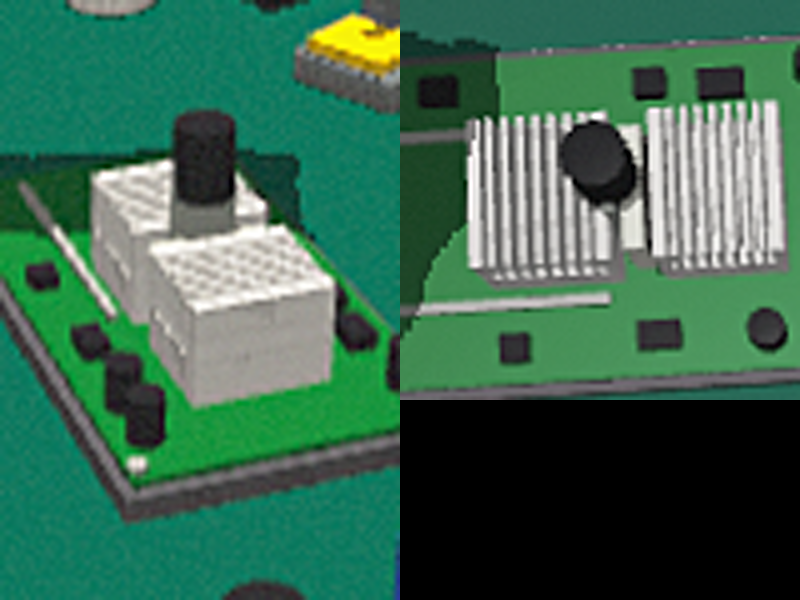

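```bash
python3 -m inch '0 -.03 0 0 105;0 -.03 0 0 105;0 -.0268 0 0 105;0 0 0 0 105;0 0 -.03 0 105;0 0 -.025 0 105;0 0 -.012 0 105;0 0 -.004 0 105;0 0 0 0 105;0 0 0 0 105'
```

```text
clock: 18.55
position: [0.5825, 0.0557, 0.0735]
tcp_rot: [0.691, 0.723, 0.0, 0.0]
force: [0.0, 0.4, 0.2]
opening: 0.0501
finger_force: 0.0
```

```bash
python3 -m inch '0 0 0 0 160;0 0 0 0 190;0 0 0 0 190;0 0 0 0 190;0 0 0 0 190' 25; python3 -m inch '0 0 .001 0 190;0 0 .002 0 190;0 0 .002 0 190;0 0 .002 0 190'|grep -E 'pos|force';python3 -m inch '0 0 .002 0 190;0 0 .002 0 190;0 0 .002 0 190;0 0 .002 0 190;0 0 0 0 190;0 0 0 0 190'|grep -E 'pos|force'
```

```text
clock: 19.18
position: [0.5823, 0.0557, 0.0732]
tcp_rot: [0.691, 0.723, 0.0, 0.0]
force: [-1.6, 1.7, 6.8]
opening: 0.0259
finger_force: 24.2
position: [0.582, 0.0557, 0.0798]
force: [0.3, 0.8, -5.6]
finger_force: 25.0
position: [0.5823, 0.0556, 0.088]
force: [-1.0, 1.0, 1.8]
finger_force: 25.8
```

```bash
python3 -m inch '0 0 0 0 150;0 0 0 0 105;0 0 0 0 105;0 0 0 0 105;0 0 .01 0 105;0 0 .03 0 105;0 0 .04 0 105;0 .04 .01 0 105;0 .05 0 0 105;0 0 0 0 105;0 0 0 0 105'
python3 - <<'E'
from h import *
r=lambda i,x,y,w,h,k:cv2.resize(i[y:y+h,x:x+w],None,fx=k,fy=k,interpolation=cv2.INTER_CUBIC)
snap('top','t7');snap('side','s7');a=cv2.imread('pics/s7.png');b=cv2.imread('pics/t7.png')
o=np.zeros((600,800,3),np.uint8);o[:600,:400]=r(a,270,150,80,120,5);o[:400,400:]=r(b,150,110,100,100,4);cv2.imwrite('pics/c7.png',o)
for n in('t5','t7','s5','s7'):
    s=load(n); im=s['im'].astype(int).max(2); d=s['d']
    P=[pt(s,u,v) for v in range(130,215) for u in range(150,350) if im[v,u]<75 and d[v,u]>0]
    P=np.array([p for p in P if abs(p[0]-.583)<.03 and abs(p[1]-.057)<.03 and p[2]>.06])
    z=np.percentile(P[:,2],97); T=P[P[:,2]>z-.003]; print(n,len(P),z.round(4),T.mean(0).round(4))
E
```

```text
clock: 21.8
position: [0.5821, 0.1452, 0.1782]
tcp_rot: [0.691, 0.723, -0.0, 0.0]
force: [-0.4, 0.5, 0.6]
opening: 0.0499
finger_force: 0.0
t5 307 0.1089 [0.5824 0.0539 0.108 ]
t7 330 0.1236 [0.5831 0.0537 0.1227]
s5 213 0.1078 [0.5797 0.053  0.1069]
s7 222 0.1228 [0.5798 0.0528 0.1217]
```

The handle top rose by 14.8 mm, from about .1085 to .123, with its x and y unchanged, so the gauge is hanging upright. The gripper is clear of it.

```bash
python3 -c "
from rig import arm
print(arm.hand_in())"
```

```text
the job is handed in; nothing more can be done
None
```

The job is handed in (no verdict was returned): the thinner gauge hangs upright in the nip about 15 mm above the board, the thicker one was left in its stand, and the robot is clear after about 22 of the 54 s.

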